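Find the lens cell with the glass in it and hold it to the code reader

TASK

Take the white dust cover off the rack and hang it over the steel rail, with the rod running through the slots in both its ends, so that its inside stays off the bench. Two capped lens cells that look exactly alike stand in the rack, but only one has its glass fitted and is clearly heavier: lift them one at a time well clear of the rack to compare their weights, always setting one back in the rack before taking the other, and leave the lighter, empty one upright and fully seated there. Finish while still holding the heavier one in the gripper: upright, base down, centred over the reader's round window and about 5 cm above the glass so that the code on its base can be read, without letting go, and leave the other things on the bench where they are.

Things in the scene. Friction and masses are not known exactly. Their poses are not given: they have to be found in the camera images.
- cover: White dust cover 68 (x) x 134 (y) x 71 mm, 2 mm sheet, 0.15-0.2 kg, open below, loose on the rack's foot, clear of the cells. Origin: centre of its open underside; y along its length, z up; flat ceiling 69 mm above the origin. Each end wall (y = -67, +67 mm) has a central slot 26 mm wide open below, up to the ceiling, to go over a rod along its y axis.
- cover_pull (a point): Centre of the blue pull handle on top of the cover: a bar 12 (x) x 70 (y) x 14 mm (z), its centre 94 mm above the cover's origin and 23 mm above the cover's top sheet; grip it across x. Two 10 mm posts carry it at y = +-26 mm.
- rail: Fixed rail for the cover: a horizontal 12 mm steel rod along its y axis, in black clamps on two posts, on a dark base plate 70 x 252 x 10 mm. Origin: centre of the base's underside. Rod axis 130 mm above the bench; between the clamps the rod is free for 96 mm either side of the middle; clamp tops 143 mm above the bench.
- rail_mid (a point): Middle of the rail's rod, on its axis (130 mm above the bench); y runs along the rod.
- rack: Fixed rack: grey block 56 (x) x 126 (y) mm, top 24 mm above the bench, on a dark foot plate 88 x 150 x 6 mm. Two round seats 62 mm apart along y, bore 32 mm, 18 mm deep down to the foot plate. Origin: centre of its underside.
- seat_1 (a point): Centre of the mouth of one seat, at the rack's top face (24 mm above the bench), at y = -31 mm of the rack.
- seat_2 (a point): Centre of the mouth of the other seat, at y = +31 mm of the rack.
- cell_1: One of two lens cells of the same look, at first in seat_1; 0.06-0.34 kg, the one with the glass at least twice as heavy as the empty one. Origin: centre of its base, z up. 60 mm high: nose 28 mm across (z 0-20, chamfered at the base), silver flange 36 mm (z 20-24), straight black barrel with blue cap 30 mm (z 24-60), to grip. Seated, the base stands on the rack's foot, 6 mm above the bench.
- cell_2: The other lens cell, same shape and look as cell_1, at first in seat_2. Either may be the heavier; it must be found by lifting them.
- reader: Fixed white code reader, 104 x 122 mm, with a round window facing up on its top. Origin: centre of its underside.
- window (a point): Centre of the reader's round window (41 mm across, in a black raised bezel 62 mm across with a red ring), 48.6 mm above the bench.
- petri: Bystander: petri dish 61 x 61 x 13 mm in the tray; leave it.
- tape: Bystander: orange tape roll 77 x 78 x 19 mm, lying flat; leave it.
- hex_keys: Bystander: blue folding hex key set 25 x 85 x 20 mm; leave it.
- marker: Bystander: marker pen 17 x 135 x 16 mm; leave it.
- needle_tube: Bystander: small white tube with red cap 16 x 77 x 16 mm; leave it.

How it is judged:
On the way, in this order (a step that is already met when the one before it is completed fails the run):
1. the cover hangs over the rail's rod and is let go (contact force between cover and rail above 0.5 N and contact force between cover and the fingers below 0.1 N and angle between cover's own z axis and vertical below 0.25 rad and height (world z) of cover between 0.055 and 0.08 m and horizontal distance between cover and rail_mid below 0.05 m), for 0.2 s.
2. the lighter cell has been lifted clear while the heavier stands in the rack (the cell left in the rack weighs more than 2 N) (((height (world z) of cell_1 above 0.036 m and contact force between cell_1 and the fingers above 0.5 N and contact force between cell_2 and rack above 2 N) or (height (world z) of cell_2 above 0.036 m and contact force between cell_2 and the fingers above 0.5 N and contact force between cell_1 and rack above 2 N))), for 0.2 s.
3. the heavier cell is lifted clear while the lighter stands in the rack (((height (world z) of cell_1 above 0.036 m and contact force between cell_1 and the fingers above 0.5 N and contact force between cell_2 and rack between 0.2 and 2 N) or (height (world z) of cell_2 above 0.036 m and contact force between cell_2 and the fingers above 0.5 N and contact force between cell_1 and rack between 0.2 and 2 N))), for 0.2 s.
At the end, for the whole second after the job is handed in: Heavier cell held still by the fingers only, within 10 deg of upright, base 25-80 mm above the window, within 15 mm of its centre; lighter cell seated in the rack (5 mm sideways, 2.5 mm in depth), upright; cover hanging on the rod within 14 deg of level and 50 mm of the rail's middle (((contact force between cell_1 and the fingers above 0.5 N and contact force between cell_1 and reader below 0.05 N and horizontal distance between cell_1 and window below 0.015 m and z of cell_1 in the frame of window between 0.025 and 0.08 m and angle between cell_1's own z axis and vertical below 0.17 rad and linear speed of each of cell_1, cell_2 below 0.02 m/s and contact force between cell_2 and rack between 0.2 and 2 N and (horizontal distance between cell_2 and seat_1 below 0.005 m or horizontal distance between cell_2 and seat_2 below 0.005 m) and height (world z) of cell_2 between 0.002 and 0.0085 m and angle between cell_2's own z axis and vertical below 0.08 rad and contact force between cell_2 and the arm below 0.05 N) or (contact force between cell_2 and the fingers above 0.5 N and contact force between cell_2 and reader below 0.05 N and horizontal distance between cell_2 and window below 0.015 m and z of cell_2 in the frame of window between 0.025 and 0.08 m and angle between cell_2's own z axis and vertical below 0.17 rad and linear speed of each of cell_2, cell_1 below 0.02 m/s and contact force between cell_1 and rack between 0.2 and 2 N and (horizontal distance between cell_1 and seat_1 below 0.005 m or horizontal distance between cell_1 and seat_2 below 0.005 m) and height (world z) of cell_1 between 0.002 and 0.0085 m and angle between cell_1's own z axis and vertical below 0.08 rad and contact force between cell_1 and the arm below 0.05 N)) and contact force between cover and rail above 0.5 N and contact force between cover and the arm below 0.1 N and angle between cover's own z axis and vertical below 0.25 rad and height (world z) of cover between 0.055 and 0.08 m and horizontal distance between cover and rail_mid below 0.05 m); the arm keeps its last pose, push and grip.
It fails at once if a bystander is pushed more than 3 cm (distance of any of petri, tape, hex_keys, marker, needle_tube from where it was at the start of the episode above 0.03 m).
It fails at once if a lens cell is tipped over (angle between any of cell_1, cell_2's own z axis and vertical above 0.9 rad).
It also fails if it takes over 72 s, if anything falls off the work surface, if the arm or the gripper's body presses on something with over 40 N, if the wrist force passes 120 N, or if a joint passes its speed limit or range.

ROBOT

A 6-joint arm with a two-finger parallel gripper is mounted at the origin on a cart in front of the work surface, level with it; the furniture and walls round the work are solid. World frame = base frame: x ahead of the robot, y to its left, z up, the work surface at z = 0. Lengths are in m, angles in rad, forces in N, time in s.
With the tool pointing down it reaches from about 0.35 to 0.775 m from the base axis. Payload 5.5 kg.
Tool frame: the origin (TCP) lies where the fingers leave the gripper's body, on its centre line; the fingertips stand env.tip_reach ahead of it and the grasp point (between the pads) lies 54 mm ahead of it (env.tip_reach is the distance from the TCP to the fingertips, in m); z points along the fingers, y is the line along which they close (so a half turn about z gives the same grasp; the last joint's range is limited). The gripper opens to 85 mm and grips with 20 to 120 N. Pads are 22 mm wide; open, the fingers measure 114 mm over their backs; the gripper's body (76 mm by 85 mm) begins 54 mm behind the grasp point. The pads swing forward as they close: fully open they stand 13 mm farther back than shut.
Start: joints at [1.206, 0.313, 0.046, 1.304, 0, 1.431], TCP at [0.128, 0.561, 0.304] pointing down, gripper open.
Joint ranges: [-2.76, 2.76], [-0.86, 1.69], [-1.03, 1.26], [-2.2, 2.34], [-1.47, 1.5], [-3.14, 3.14]. Speed limits (rad/s): [2.57, 2.57, 3.14, 3.14, 3.14, 3.14].

INTERFACE

Orientations are given as a unit quaternion [w, x, y, z].
In Python, from workcell import status, optics, hand_in, env gives the robot as it stands.
- The arm moves only by the shell command python3 -m handwheel 'ROWS' [FORCE]. ROWS is a JSON object whose one key "deltas" holds a list of rows, each a list of 5 numbers: the opening, from -1 (shut) to 1 (fully open), then the shift along the tool's x, y, z in units of 40 mm (1.0 is 40 mm), then the turn about the tool's z in units of 10 degrees (1.0 is 10 degrees). In form: {"deltas": [[jaw, x, y, z, roll], ...]}. A call has 1 to 20 rows; each row shifts and turns the commanded pose from where the row before left it, along the tool's axes as they then stand; what a row does not reach is not made up. A row lasts 1/8 s, in which the tool goes at most 62.5 mm and 10.7 degrees, less where a joint would pass 70% of its speed; a pose out of reach is approached as far as the arm can. A call is refused whole if a number of a shift passes 1 or a number of a turn 1, either way. A call with a gripper value outside its range is refused whole. The fingers move at their own pace and stop on an object; FORCE is the grip in N (left out, the last holds). Time passes only in rows, so rows that do not move let the fingers close. It gives the time, the measured TCP pose, the force, the opening and the grip force at its end, in the units of the state.
- status.get_state(): the state, without advancing time (a new reading comes with each control period).
- optics.read_camera(name): name is "side" or "top"; returns a dict with "frame" (480x640x3 uint8, red, green, blue), "depth" (480x640 float32, m along the optical axis (not along the pixel's ray), 0 where there is no reading), "vfov" (degrees; the focal length in pixels is half the picture's height over the tangent of half this angle, whatever the lens; pixels are square), "cx", "cy" (the principal point, pixels), "origin" and "attitude" of the camera in the world. Camera axes: x right, y down, z forward; pixel columns grow to the right and rows downward; lengths in m; the calibration is good to about 2 mm. A picture is of the moment at which its call begins.
- hand_in(): hands the job in; it is judged then, once.
The state is a dict: "clock": time; "joint_pos": joint angles; "qvel": joint speeds; "tau": joint torques, N m; "tcp_pos": TCP position; "orientation": TCP orientation; "wrist_force": force on the tool from outside, world axes, zero at the start; "ft_torque": the same for the moment, N m; "finger_gap": finger opening in m; "grip_force": force on a finger pad.
Only numpy, scipy, OpenCV 4.12 (cv2) and the standard library are available. Lean on these libraries where they do the work, as an engineer would, in place of code of your own. Each camera call takes 0.05 s, during which the arm holds its last target. There are 200 camera calls.

## Working session

There is one attempt and no reset: what is moved stays moved. The work goes in short steps, Python scripts to look and compute and a shell command to move; the robot and the scene stay as the last step left them, time stands still between calls to the robot, and variables do not carry over. Pictures are saved under pics/ and viewed, at most 10 in all, crops included, and the job is handed in when it is done.

```bash
ls; mkdir -p pics
cat > h.py <<'E'
import numpy as np, cv2
from scipy.spatial.transform import Rotation as R
from workcell import status, optics, env
def cam(n):
    c=optics.read_camera(n); c['f']=240/np.tan(np.radians(c['vfov'])/2)
    q=np.array(c['attitude']); c['R']=R.from_quat(q[[1,2,3,0]]).as_matrix() if q.size==4 else q.reshape(3,3)
    c['o']=np.array(c['origin']); return c
def ray(c,u,v): return c['R']@np.array([(u-c['cx'])/c['f'],(v-c['cy'])/c['f'],1])
def onplane(c,u,v,z):
    d=ray(c,u,v); return c['o']+d*(z-c['o'][2])/d[2]
def cloud(c):
    v,u=np.mgrid[:480,:640]; d=c['depth']
    p=np.stack([(u-c['cx'])/c['f']*d,(v-c['cy'])/c['f']*d,d],-1)@c['R'].T+c['o']
    p[d==0]=np.nan; return p
E
python3 - <<'E'
from h import *
for n in('top','side'):
    c=cam(n); cv2.imwrite(f'pics/{n}0.png',c['frame'][...,::-1]); print(n,c['vfov'],c['cx'],c['cy'],c['o'],c['attitude'],(c['depth']>0).mean())
    np.savez(f'{n}0.npz',**{k:v for k,v in c.items()})
print(status.get_state(),env.tip_reach)
E
```

```text
pics
top 47.12307756672357 314.9024543766183 240.1793183383821 [ 0.39520084 -0.09250273  1.25256408] [-0.05400452  0.71333657 -0.69735979  0.04386088] 0.9962174479166667
side 48.6524692113325 318.03296433591737 238.8109679222254 [ 0.24416436 -1.01604447  0.76234724] [-0.46582089  0.87212068 -0.13532001  0.0640696 ] 0.9705208333333334
{'clock': 0.1, 'joint_pos': array([ 1.20639861e+00,  3.13902566e-01,  4.50980221e-02,  1.30357070e+00,
       -2.81458022e-06,  1.43117367e+00]), 'qvel': array([ 0.00152118, -0.00088834,  0.00061366, -0.00016094,  0.00228751,
        0.00224406]), 'tau': array([ 1.76745089e-03, -4.81724453e+01,  2.99245209e+01,  1.26967524e-02,
       -1.34370407e-04,  1.36035942e-05]), 'tcp_pos': array([0.12806542, 0.56022256, 0.30311309]), 'orientation': array([-1.95489533e-04,  1.12151048e-01,  9.93690857e-01, -7.64872836e-04]), 'wrist_force': array([ 0.32699839,  0.31906125, -1.01139362]), 'ft_torque': array([ 0.03660914,  0.03927743, -0.03062085]), 'grip_force': 0.0, 'finger_gap': 0.08529390133325149} 0.0726
```

View pics/top0.png

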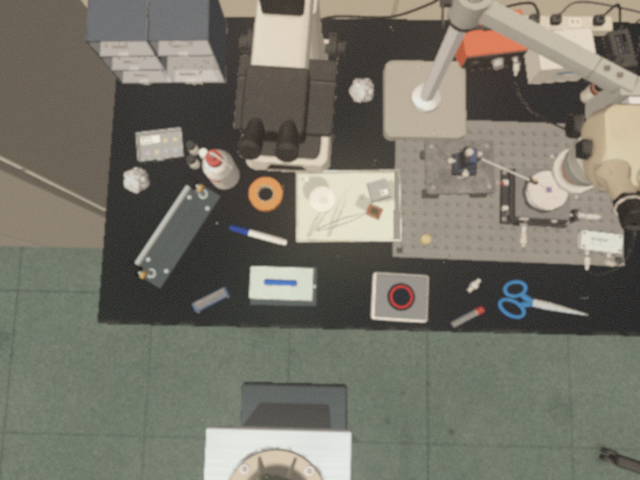

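View pics/side0.png

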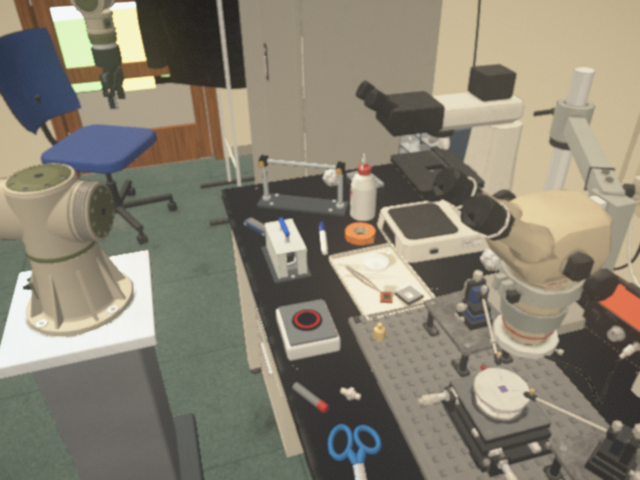

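Run:
```python
from h import *
for n in('top','side'):
    c=dict(np.load(n+'0.npz')); P=cloud(c); hsv=cv2.cvtColor(c['frame'],cv2.COLOR_RGB2HSV)
    def rep(name,m,z):
        k,l,s,ce=cv2.connectedComponentsWithStats(m.astype(np.uint8))
        for i in np.argsort(-s[1:,4])[:2]+1:
            if s[i,4]<15: continue
            v,u=np.where(l==i)
            W=np.array([onplane(c,a,b,z) for a,b in zip(u,v)])[:,:2]
            (cx,cy),(w,h),a=cv2.minAreaRect((W*1000).astype(np.float32))
            e=np.linalg.eigh(np.cov(W.T))[1][:,1]
            d=P[l==i]; 
            print(n,name,s[i],'rect',cx,cy,w,h,a,'mean',W.mean(0),'ax',np.degrees(np.arctan2(e[1],e[0])),'depth med',np.nanmedian(d,0),'zmax',np.nanpercentile(d[:,2],90))
    H,S,V=hsv[...,0],hsv[...,1],hsv[...,2]
    box=lambda a,b,x,y:(P[...,0]>a)&(P[...,0]<b)&(P[...,1]>x)&(P[...,1]<y)
    work=box(.2,.75,-.4,.5)
    rep('handle',(H>100)&(H<125)&(S>120)&(P[...,2]>.06)&work,.107)
    rep('cover top',(P[...,2]>.068)&(P[...,2]<.09)&box(.25,.46,-.15,.15),.077)
    rep('ring',((H<8)|(H>172))&(S>120)&box(.2,.5,-.5,-.15),.0486)
    rep('rod',(P[...,2]>.115)&(P[...,2]<.16)&box(.25,.62,.15,.5),.13)
    rep('railbase',(P[...,2]>.003)&(P[...,2]<.02)&box(.25,.62,.15,.5)&(V>45)&(S<130),.01)
    rep('reader',(P[...,2]>.03)&(P[...,2]<.07)&box(.2,.5,-.5,-.15),.045)
    rep('rackfoot',(P[...,2]>.003)&(P[...,2]<.02)&box(.2,.5,-.13,.15),.006)
c=dict(np.load('top0.npz'))
cv2.imwrite('pics/crop.png',cv2.resize(c['frame'][170:330,110:330,::-1],None,fx=3.6,fy=3.6,interpolation=cv2.INTER_CUBIC))
```

```text
top handle [265 280  31   5  95] rect 465.2667541503906 -3.5523815155029297 62.65670394897461 6.317144870758057 89.019775390625 mean [ 0.46526438 -0.00356603] ax 89.67472637737436 depth med [ 0.46532832 -0.00349909  0.10677678] zmax 0.10958368278881747
top cover top [249 285  63  16 874] rect 445.0498046875 -1.79156494140625 133.2234344482422 29.990192413330078 89.94683837890625 mean [ 0.44540231 -0.00274672] ax 89.53287884068288 depth med [ 0.44522162 -0.00379986  0.07699035] zmax 0.07970462935481315
top ring [389 285  24  24 246] rect 443.3917541503906 -262.19598388671875 49.7710075378418 50.13610076904297 1.3064537048339844 mean [ 0.4435393  -0.26234258] ax -153.8848593409443 depth med [ 0.4432659  -0.26144747  0.04866988] zmax 0.051475659096305915
top ring [476 306   9   9  56] rect 419.014404296875 -434.8028564453125 17.00946617126465 15.410507202148438 30.686843872070312 mean [ 0.41895531 -0.43429555] ax -161.1140134802633 depth med [ 0.42006376 -0.44464753  0.01381217] zmax 0.01708333644258686
top rod [124 205  55  74 636] rect 541.2861328125 250.43289184570312 45.878005981445
[... 3283 characters left out ...]
08594 131.72227478027344 103.24251556396484 87.59742736816406 mean [ 0.44067002 -0.2743441 ] ax 86.45300290883544 depth med [ 0.44021385 -0.27775375  0.04537463] zmax 0.04988156213091941
side rackfoot [261 244  48  41 508] rect 460.21771240234375 -4.5993194580078125 172.80751037597656 91.06143951416016 88.14652252197266 mean [ 0.44799903 -0.03321962] ax 109.51000043431222 depth med [ 0.43355908 -0.06378736  0.00813617] zmax 0.01637466094667802
side rackfoot [256 226  10  13  69] rect 433.2478332519531 139.7986602783203 57.85712432861328 23.786813735961914 77.54093933105469 mean [0.43641024 0.14434583] ax 89.57989010353182 depth med [0.43464035 0.13285664 0.01429805] zmax 0.019581302294244173
```

View pics/crop.png

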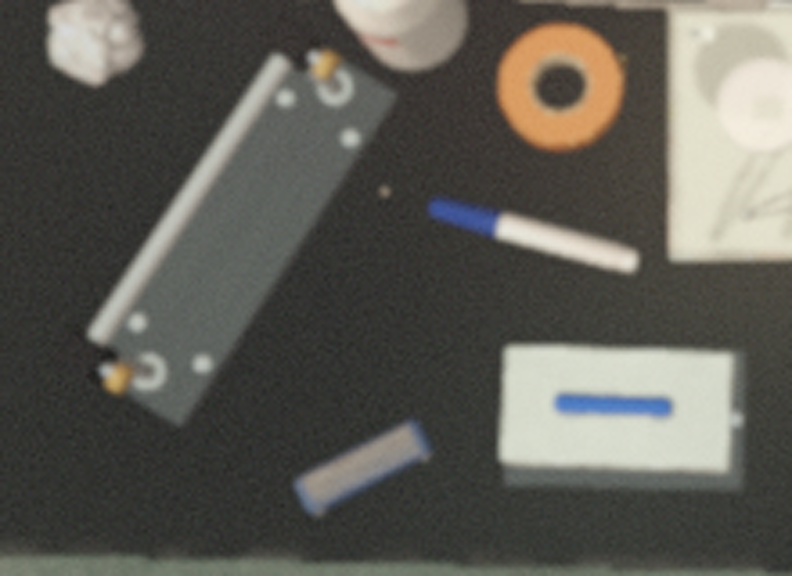

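Run:
```python
from h import *
c=dict(np.load('top0.npz'));P=cloud(c);S=cv2.cvtColor(c['frame'],cv2.COLOR_RGB2HSV)
a=onplane(c,187.2,186.7,.132)[:2];b=onplane(c,136.4,263.1,.132)[:2]
print('rod ends px',a,b,(a+b)/2,np.linalg.norm(a-b),np.degrees(np.arctan2(*(a-b)[::-1])))
# bright line pixels
for n in('top','side'):
    c=dict(np.load(n+'0.npz'));P=cloud(c);S=cv2.cvtColor(c['frame'],cv2.COLOR_RGB2HSV)
    if n=='top': m=(P[...,2]>.12)&(P[...,2]<.15)&(S[...,2]>120)&(S[...,1]<40)
    else: m=(P[...,2]>.12)&(P[...,2]<.15)&(S[...,2]>110)&(S[...,1]<60)
    m&=(P[...,1]>.15)&(P[...,0]>.3)&(P[...,0]<.68)&(P[...,1]<.4)
    v,u=np.where(m);W=np.array([onplane(c,x,y,.132) for x,y in zip(u,v)])[:,:2]
    vx,vy,x0,y0=cv2.fitLine(W.astype(np.float32),cv2.DIST_HUBER,0,.001,.001).ravel()
    d=np.array([vx,vy]);t=(W-[x0,y0])@d; o=np.abs((W-[x0,y0])@[-vy,vx]); t=t[o<.008]; lo,hi=np.percentile(t,[0.5,99.5])
    print(n,m.sum(),'mid',np.array([x0,y0])+d*(lo+hi)/2,'len',hi-lo,np.degrees(np.arctan2(vy,vx)),(o>.008).sum())
# gold screws
    H=S[...,0];g=(H>8)&(H<25)&(S[...,1]>110)&(P[...,2]>.08)&(P[...,2]<.2)&(P[...,1]>.1)&(P[...,0]>.3)&(P[...,0]<.68)
    k,l,s,ce=cv2.connectedComponentsWithStats(g.astype(np.uint8))
    for i in range(1,k):
        if s[i,4]>3: print(s[i],ce[i],np.nanmedian(P[l==i],0), onplane(c,*ce[i],.13)[:2])
# petri etc not needed
c=dict(np.load('top0.npz'))
cr=[(397,97),(180,427)]
for x,y in cr: print('base corner',onplane(c,110+x/3.6,170+y/3.6,.01)[:2])
# hex keys, marker, bottle positions
for nm,x,y,z in[('hexA',310,515,.02),('hexB',420,425,.02),('mkA',435,208,.016),('mkB',630,262,.016),('bottle',405,35,.0)]: print(nm,onplane(c,110+x/3.6,170+y/3.6,z)[:2])
```

```text
rod ends px [0.65828159 0.19505005] [0.49577029 0.29068726] [0.57702594 0.24286865] 0.18856404815207775 -30.476632707758014
top 566 mid [0.57711329 0.24160849] len 0.19082181889009384 -30.08735 17
[199 185   5   6  18] [201.         187.11111111] [0.65739408 0.16550244 0.13391538] [0.65846439 0.16654064]
[139 272   7   7  28] [142.71428571 275.25      ] [0.47049184 0.27484731 0.13481786] [0.47127152 0.27666328]
side 327 mid [0.57626901 0.24674478] len 0.1915310215870899 -30.829344 143
[259 161   5   6  25] [260.96 163.4 ] [0.47362972 0.27641161 0.13594653] [0.47521925 0.28522899]
[337 168   5   6  26] [338.73076923 170.65384615] [0.65759667 0.16616768 0.13436158] [0.66080078 0.17578321]
base corner [0.66429062 0.14836521]
base corner [0.45010309 0.27488256]
hexA [0.39728398 0.18785163]
hexB [0.45432874 0.12223122]
mkA [0.59176221 0.11968021]
mkB [ 0.55995792 -0.00498619]
bottle [0.70765891 0.14704199]
```

```bash
cat >> h.py <<'E'
def go(x,y,z,yaw,say=True):
    s=status.get_state(); q=s['orientation']; M=R.from_quat(np.array(q)[[1,2,3,0]]).as_matrix()
    cur=np.degrees(np.arctan2(M[1,1],M[0,1])); roll=-((yaw-cur+90)%180-90)
    t=np.array([x,y,z])-s['tcp_pos']; M2=M@R.from_euler('z',roll,degrees=True).as_matrix()
    print('clock %.2f tcp %s yaw %.1f tilt %.2f gap %.4f F %s | roll %.2f units, xyz no-roll %s, after-roll %s'%(s['clock'],s['tcp_pos'].round(4),cur,np.degrees(np.arccos(-M[2,2])),s['finger_gap'],np.round(s['wrist_force'],2),roll/10,(M.T@t/.04).round(2),(M2.T@t/.04).round(2)))
E
python3 -m handwheel '{"deltas":[[1,0,0,0,0.97],[1,0,0,0,0.97],[1,0,0,0,0.97],[1,0,0,0,0.97],[1,0,0,0,0.97],[1,0,0,0,0.97],[1,0,0,0,0.97],[1,0,0,0,0.97]]}' 60
python3 -c "
from h import *
go(.4645,-.004,.26,-0.7)"
```

```text
clock: 1.1
tcp_pos: [0.1281, 0.5603, 0.3034]
orientation: [0.0, 0.712, 0.702, -0.0]
wrist_force: [0.1, 0.2, 0.6]
finger_gap: 0.0854
grip_force: 0.0
clock 1.10 tcp [0.1281 0.5603 0.3034] yaw -0.8 tilt 0.06 gap 0.0854 F [0.08 0.19 0.56] | roll -0.01 units, xyz no-roll [-13.99   8.61   1.1 ], after-roll [-14.     8.58   1.1 ]
```

```bash
python3 -m handwheel '{"deltas":[[1,-0.5,0.3,0,0],[1,-0.9,0.55,0,0],[1,-0.9,0.55,0,0],[1,-0.9,0.55,0,0],[1,-0.9,0.55,0,0],[1,-0.9,0.55,0,0],[1,-0.9,0.55,0,0],[1,-0.9,0.55,0,0],[1,-0.9,0.55,0,0],[1,-0.9,0.55,0,0],[1,-0.9,0.55,0,0],[1,-0.9,0.55,0.2,0],[1,-0.9,0.55,0.2,0],[1,-0.9,0.55,0.2,0],[1,-0.9,0.55,0.2,0],[1,-0.9,0.55,0.2,0],[1,0,0.05,0.1,0],[1,0,0,0,0]]}' 60
python3 -c "
from h import *
go(.4645,-.004,.158,-0.7)
c=cam('side')
cv2.imwrite('pics/s1.png',cv2.resize(c['frame'][100:330,180:420,::-1],None,fx=2.5,fy=2.5,interpolation=cv2.INTER_CUBIC))"
```

```text
clock: 3.35
tcp_pos: [0.4668, -0.0021, 0.2592]
orientation: [-0.001, 0.71, 0.704, -0.0]
wrist_force: [0.2, 0.8, 0.4]
finger_gap: 0.0853
grip_force: 0.0
clock 3.35 tcp [ 0.4668 -0.0021  0.2592] yaw -0.5 tilt 0.13 gap 0.0853 F [0.2  0.8  0.39] | roll 0.02 units, xyz no-roll [-0.05 -0.05  2.53], after-roll [-0.05 -0.05  2.53]
```

View pics/s1.png

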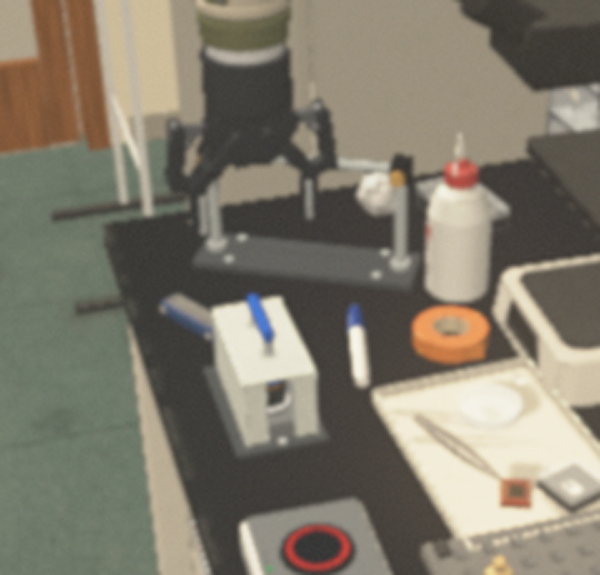

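The gripper stands open, centred above the blue handle (≈(262,315) in the crop), with the fingers either side of it. I'll go down and grip it now.

```bash
python3 -m handwheel '{"deltas":[[1,-0.05,-0.05,0.5,0],[1,0,0,0.6,0],[1,0,0,0.6,0],[1,0,0,0.5,0],[1,0,0,0.3,0],[1,0,0,0.03,0],[1,0,0,0,0],[-1,0,0,0,0],[-1,0,0,0,0],[-1,0,0,0,0],[-1,0,0,0,0],[-1,0,0,0,0],[-1,0,0,0,0]]}' 60
python3 -c "
from h import *
go(.4645,-.004,.158,-0.7)"
```

```text
clock: 5.03
tcp_pos: [0.4657, -0.0043, 0.1588]
orientation: [0.0, 0.71, 0.704, 0.0]
wrist_force: [1.3, 0.5, 1.0]
finger_gap: 0.0107
grip_force: 61.1
clock 5.03 tcp [ 0.4657 -0.0043  0.1588] yaw -0.5 tilt 0.04 gap 0.0107 F [1.29 0.48 0.99] | roll 0.02 units, xyz no-roll [ 0.01 -0.03  0.02], after-roll [ 0.01 -0.03  0.02]
```

```bash
python3 -m handwheel '{"deltas":[[-1,0,0,-0.2,0],[-1,0,0,-0.4,0],[-1,0,0,-0.5,0],[-1,0,0,-0.6,0],[-1,0,0,-0.6,0],[-1,0,0,-0.6,0],[-1,0,0,-0.5,0],[-1,0,0,-0.4,0],[-1,0,0,-0.3,-0.5],[-1,0,0,0,-0.9],[-1,0,0,0,-0.9],[-1,0,0,0,-0.9],[-1,0,0,0,-0.9],[-1,0,0,0,-0.9],[-1,0,0,0,-0.9],[-1,0,0,0,-0.2],[-1,0,0,0,0]]}' 60
python3 -c "
from h import *
go(.5765,.242,.325,59.6)
c=cam('top'); np.savez('t2.npz',**c)
P=cloud(c);f=c['frame']
cv2.imwrite('pics/t2.png',cv2.resize(f[170:350,110:330,::-1],None,fx=3.3,fy=3.3,interpolation=cv2.INTER_CUBIC))"
```

```text
clock: 7.15
tcp_pos: [0.4653, -0.0042, 0.3227]
orientation: [-0.0, 0.255, 0.967, 0.0]
wrist_force: [0.1, -0.1, -1.8]
finger_gap: 0.0109
grip_force: 60.8
clock 7.15 tcp [ 0.4653 -0.0042  0.3227] yaw 60.4 tilt 0.02 gap 0.0109 F [ 0.09 -0.08 -1.75] | roll 0.08 units, xyz no-roll [ 0.62  6.73 -0.06], after-roll [ 0.72  6.72 -0.06]
```

View pics/t2.png

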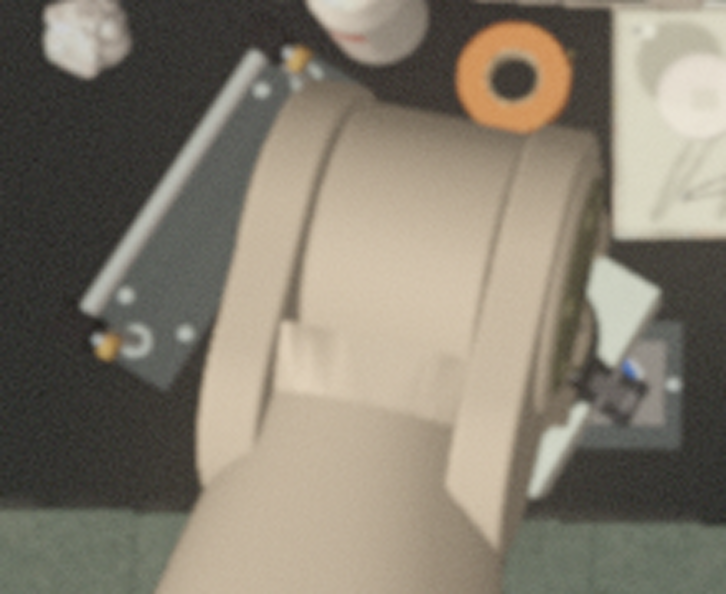

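The cover is off the rack and held, turned along the rail. The rail is clear at left, with the rod running from (95,300) to (255,60) in the crop. Next I move it over the rail.

```bash
python3 -m handwheel '{"deltas":[[-1,0.1,0.3,0,0.08],[-1,0.1,0.6,0,0],[-1,0.1,0.8,0,0],[-1,0.1,0.8,0,0],[-1,0.1,0.8,0,0],[-1,0.1,0.8,0,0],[-1,0.1,0.8,0,0],[-1,0.02,0.7,0,0],[-1,0,0.6,0,0],[-1,0,0.4,0,0],[-1,0,0.12,0,0],[-1,0,0,0,0],[-1,0,0,0,0]]}' 60
python3 - <<'E'
from h import *
go(.5765,.242,.2258,59.6)
for n in('side','top'):
    c=cam(n);np.savez(n+'3.npz',**c)
    if n=='side': cv2.imwrite('pics/s3.png',cv2.resize(c['frame'][70:240,200:400,::-1],None,fx=3.5,fy=3.5,interpolation=cv2.INTER_CUBIC))
    P=cloud(c);S=cv2.cvtColor(c['frame'],cv2.COLOR_RGB2HSV)
    m=(P[...,2]>.235)&(P[...,2]<.25)&(S[...,2]>150)&(P[...,1]>.1)&(P[...,1]<.4)&(P[...,0]>.4)&(P[...,0]<.7)
    print(n,m.sum()); 
    if m.sum()>30: print(cv2.minAreaRect((P[m][:,:2]*1000).astype(np.float32)))
E
```

```text
clock: 8.82
tcp_pos: [0.5757, 0.2418, 0.3228]
orientation: [-0.0, 0.262, 0.965, -0.0]
wrist_force: [0.2, 0.5, -2.0]
finger_gap: 0.0105
grip_force: 60.8
clock 8.82 tcp [0.5757 0.2418 0.3228] yaw 59.7 tilt 0.02 gap 0.0105 F [ 0.22  0.54 -2.03] | roll 0.01 units, xyz no-roll [-0.02  0.01  2.42], after-roll [-0.02  0.01  2.42]
side 622
((572.84375, 241.99049377441406), (75.4166259765625, 135.66595458984375), 58.969757080078125)
top 1790
((571.676513671875, 242.86724853515625), (70.04625701904297, 133.97216796875), 59.6058349609375)
```

View pics/s3.png

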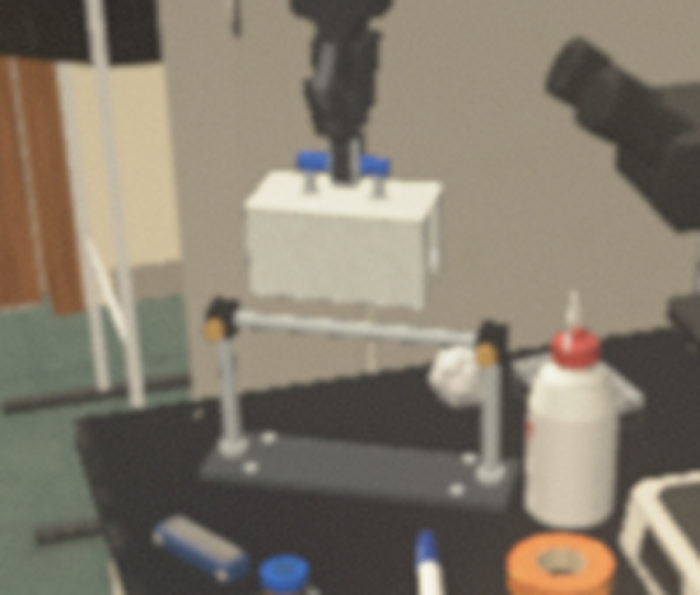

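The cover hangs level above the rod, aligned with it; in the crop the rod runs from (235,315) to (480,340) and the cover's bottom edge is at y≈300. I'll lower it.

```bash
python3 -m handwheel '{"deltas":[[-1,-0.05,0.03,0.3,0],[-1,0,0,0.4,0],[-1,0,0,0.4,0],[-1,0,0,0.4,0],[-1,0,0,0.4,0],[-1,0,0,0.3,0],[-1,0,0,0.2,0],[-1,0,0,0.1,0],[-1,0,0,0,0]]}' 60
python3 -c "
from h import *
go(.5765,.242,.2198,59.6)"
```

```text
clock: 10.05
tcp_pos: [0.5784, 0.2424, 0.2227]
orientation: [0.0, 0.261, 0.965, 0.0]
wrist_force: [-0.1, -0.8, -1.8]
finger_gap: 0.0106
grip_force: 60.8
clock 10.05 tcp [0.5784 0.2424 0.2227] yaw 59.7 tilt 0.01 gap 0.0106 F [-0.14 -0.78 -1.84] | roll 0.01 units, xyz no-roll [ 0.03 -0.03  0.07], after-roll [ 0.03 -0.03  0.07]
```

```bash
python3 -m handwheel '{"deltas":[[-1,0,0,0.06,0],[-1,0,0,0,0],[-0.3,0,0,0,0],[0.2,0,0,0,0],[0.5,0,0,0,0],[0.5,0,0,0,0],[0.5,0,0,-0.2,0],[0.5,0,0,-0.5,0],[0.5,0,0,-0.7,0],[0.5,0,0,-0.8,0],[0.5,0,0,-0.6,0],[0.5,0,0,0,0]]}' 60
python3 - <<'E'
from h import *
go(.465,-.035,.2,-0.5)
for n in('side','top'):
    c=cam(n);np.savez(n+'4.npz',**c)
    if n=='side': cv2.imwrite('pics/s4.png',cv2.resize(c['frame'][100:300,200:400,::-1],None,fx=3,fy=3,interpolation=cv2.INTER_CUBIC))
    P=cloud(c);S=cv2.cvtColor(c['frame'],cv2.COLOR_RGB2HSV)
    m=(P[...,2]>.13)&(P[...,2]<.145)&(S[...,2]>150)&(S[...,1]<60)&(P[...,1]>.1)&(P[...,1]<.4)&(P[...,0]>.4)&(P[...,0]<.7)
    print(n,m.sum()); 
    if m.sum()>30:
        Q=P[m];print(cv2.minAreaRect((Q[:,:2]*1000).astype(np.float32)),np.median(Q[:,2]),np.linalg.lstsq(np.c_[Q[:,:2],np.ones(len(Q))],Q[:,2],rcond=None)[0])
E
```

```text
clock: 11.55
tcp_pos: [0.5792, 0.2427, 0.335]
orientation: [0.002, 0.261, 0.965, 0.001]
wrist_force: [0.4, -0.1, 0.1]
finger_gap: 0.0639
grip_force: 0.0
clock 11.55 tcp [0.5792 0.2427 0.335 ] yaw 59.7 tilt 0.29 gap 0.0639 F [ 0.42 -0.12  0.11] | roll 6.02 units, xyz no-roll [-1.02 -7.45  3.35], after-roll [-6.97 -2.81  3.35]
side 753
((576.2052612304688, 240.95809936523438), (76.94049835205078, 187.58551025390625), 61.19215774536133) 0.13910491552329796 [0.03281079 0.06241015 0.10492909]
top 1907
((575.439453125, 242.28895568847656), (69.92220306396484, 217.93759155273438), 59.86349868774414) 0.13696919018965437 [0.02066444 0.03345136 0.11715884]
```

View pics/s4.png

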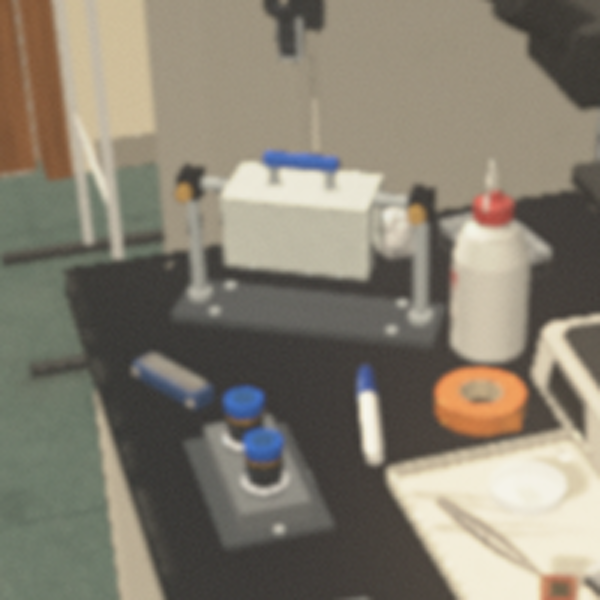

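The cover hangs level on the rod at about (300,215) in the crop, and both cells are visible at (243,410) and (264,460). Now I locate the cells.

Run:
```python
from h import *
for n in('side','top'):
    c=dict(np.load(n+'4.npz'));P=cloud(c);S=cv2.cvtColor(c['frame'],cv2.COLOR_RGB2HSV);H=S[...,0]
    m=(H>100)&(H<125)&(S[...,1]>110)&(P[...,0]>.4)&(P[...,0]<.53)&(P[...,1]>-.1)&(P[...,1]<.08)&(P[...,2]>.035)
    if n=='side': m&=P[...,2]>.06
    k,l,s,ce=cv2.connectedComponentsWithStats(m.astype(np.uint8))
    for i in range(1,k):
        if s[i,4]>20:
            v,u=np.where(l==i);W=np.array([onplane(c,a,b,.066) for a,b in zip(u,v)])[:,:2]*1000
            print(n,s[i],cv2.minEnclosingCircle(W.astype(np.float32)),W.mean(0),np.nanmedian(P[l==i],0))
    m=(P[...,2]>.02)&(P[...,2]<.03)&(P[...,0]>.38)&(P[...,0]<.53)&(P[...,1]>-.1)&(P[...,1]<.1)
    print(n,'block',cv2.minAreaRect((P[m][:,:2]*1000).astype(np.float32)))
c=dict(np.load('top4.npz'))
cv2.imwrite('pics/t4.png',cv2.resize(c['frame'][240:330,230:350,::-1],None,fx=6,fy=6,interpolation=cv2.INTER_CUBIC))
```

```text
side [275 229  13  10  98] ((463.4997863769531, 26.8221492767334), 20.377403259277344) [464.57856424  27.49974449] [0.46457663 0.02450805 0.0677806 ]
side [282 243  12  10  98] ((460.6490173339844, -34.08640670776367), 19.036563873291016) [463.62729261 -34.66145129] [ 0.46277363 -0.03770568  0.06788587]
side block ((465.3213195800781, -2.3853836059570312), (57.12519836425781, 133.3873748779297), 0.3441317081451416)
top [261 278  13  12 120] ((464.1439514160156, 27.517057418823242), 13.401874542236328) [464.0121566   27.77177214] [0.4638169  0.02751904 0.06645461]
top [290 278  12  13 113] ((464.24725341796875, -34.50851821899414), 13.178182601928711) [464.21853504 -34.09942225] [ 0.4642232  -0.03482318  0.06654432]
top block ((462.8936462402344, -1.7669830322265625), (56.07374954223633, 125.43147277832031), 1.1580288410186768)
```

View pics/t4.png

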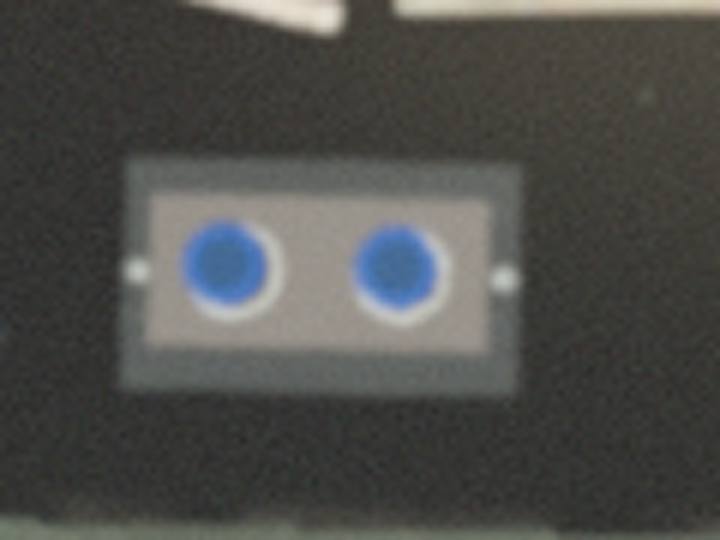

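Top view: the two blue caps are at (225,262) and (396,266) in the crop, both seated. I'll go to the left one, cell_2.

```bash
python3 -m handwheel '{"deltas":[[1,0,0,0,1],[1,0,0,0,1],[1,0,0,0,1],[1,0,0,0,1],[1,0,0,0,1],[1,0,0,0,1]]}' 60
python3 -c "
from h import *
go(.464,.0275,.2,-0.5)"
```

```text
clock: 12.4
tcp_pos: [0.5777, 0.2423, 0.3303]
orientation: [-0.001, 0.711, 0.703, -0.001]
wrist_force: [-0.0, 0.3, -0.5]
finger_gap: 0.0852
grip_force: 0.0
clock 12.40 tcp [0.5777 0.2423 0.3303] yaw -0.6 tilt 0.18 gap 0.0852 F [-0.02  0.28 -0.5 ] | roll -0.01 units, xyz no-roll [-5.4  -2.78  3.27], after-roll [-5.39 -2.79  3.27]
```

```bash
python3 -m handwheel '{"deltas":[[1,-0.4,-0.2,0,0],[1,-0.8,-0.4,0,0],[1,-0.8,-0.4,0,0],[1,-0.9,-0.45,0.3,0],[1,-0.9,-0.45,0.6,0],[1,-0.8,-0.4,0.8,0],[1,-0.5,-0.3,0.8,0],[1,-0.3,-0.2,0.7,0],[1,0,0,0.1,0],[1,0,0,0,0]]}' 60
python3 -c "
from h import *
go(.464,.0275,.104,-0.5)"
```

```text
clock: 13.65
tcp_pos: [0.4654, 0.0273, 0.2002]
orientation: [-0.0, 0.709, 0.705, -0.0]
wrist_force: [0.5, 0.8, -0.1]
finger_gap: 0.0853
grip_force: 0.0
clock 13.65 tcp [0.4654 0.0273 0.2002] yaw -0.3 tilt 0.04 gap 0.0853 F [ 0.47  0.8  -0.08] | roll 0.02 units, xyz no-roll [ 0.   -0.03  2.41], after-roll [ 0.   -0.03  2.41]
```

```bash
python3 -m handwheel '{"deltas":[[1,0,-0.02,0.5,0],[1,0,0,0.6,0],[1,0,0,0.6,0],[1,0,0,0.4,0],[1,0,0,0.3,0],[1,0,0,0,0],[0,0,0,0,0],[-1,0,0,0,0],[-1,0,0,0,0],[-1,0,0,0,0],[-1,0,0,0,0],[-1,0,0,0,0]]}' 40
python3 -c "
from h import *
go(.464,.0275,.104,-0.5)"
```

```text
clock: 15.15
tcp_pos: [0.4649, 0.027, 0.1049]
orientation: [0.0, 0.709, 0.705, 0.0]
wrist_force: [-0.8, 0.1, 5.9]
finger_gap: 0.0286
grip_force: 39.5
clock 15.15 tcp [0.4649 0.027  0.1049] yaw -0.3 tilt 0.07 gap 0.0286 F [-0.84  0.15  5.91] | roll 0.02 units, xyz no-roll [ 0.01 -0.02  0.02], after-roll [ 0.01 -0.02  0.02]
```

```bash
python3 -m handwheel '{"deltas":[[-1,0,0,-0.1,0],[-1,0,0,-0.2,0],[-1,0,0,-0.3,0],[-1,0,0,-0.4,0],[-1,0,0,-0.3,0],[-1,0,0,-0.1,0],[-1,0,0,0,0],[-1,0,0,0,0],[-1,0,0,0,0],[-1,0,0,0,0],[-1,0,0,0,0]]}' 40
python3 - <<'E'
from h import *
go(.4649,.027,.1055,-0.3)
c=cam('side');go(.4649,.027,.1055,-0.3)
P=cloud(c);cv2.imwrite('pics/s5.png',cv2.resize(c['frame'][170:290,220:340,::-1],None,fx=4,fy=4,interpolation=cv2.INTER_CUBIC))
E
```

```text
clock: 16.52
tcp_pos: [0.4644, 0.027, 0.1601]
orientation: [-0.0, 0.709, 0.705, -0.0]
wrist_force: [0.4, -0.1, -2.8]
finger_gap: 0.0284
grip_force: 40.2
clock 16.52 tcp [0.4644 0.027  0.1601] yaw -0.3 tilt 0.02 gap 0.0284 F [ 0.38 -0.07 -2.78] | roll 0.00 units, xyz no-roll [0.   0.01 1.37], after-roll [0.   0.01 1.37]
clock 16.57 tcp [0.4644 0.027  0.1602] yaw -0.3 tilt 0.01 gap 0.0290 F [ 0.05  1.15 -3.11] | roll 0.00 units, xyz no-roll [0.   0.01 1.37], after-roll [0.   0.01 1.37]
```

View pics/s5.png

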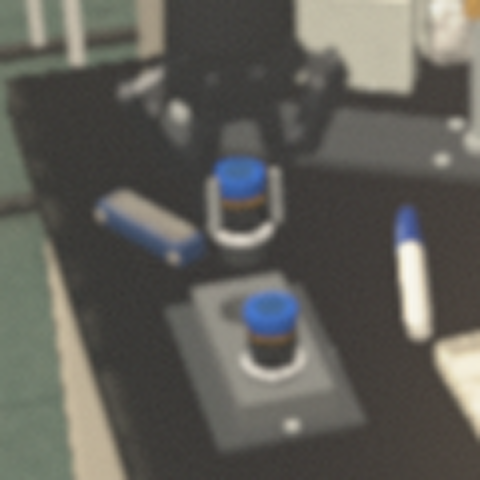

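Cell_2 hangs upright in the gripper at (240,200), its seat is empty at (238,308), and cell_1 stands at (271,330). It reads about 3 N, so it's probably the heavy one. I'll set it back and compare with cell_1.

```bash
python3 -m handwheel '{"deltas":[[-1,0,0.01,0.2,0],[-1,0,0,0.3,0],[-1,0,0,0.3,0],[-1,0,0,0.3,0],[-1,0,0,0.2,0],[-1,0,0,0.06,0],[-1,0,0,0,0]]}' 40
python3 -c "
from h import *
go(.4649,.027,.105,-0.3)"
```

```text
clock: 17.45
tcp_pos: [0.4647, 0.027, 0.1058]
orientation: [-0.0, 0.709, 0.705, -0.0]
wrist_force: [0.4, 0.6, -3.3]
finger_gap: 0.0287
grip_force: 40.1
clock 17.45 tcp [0.4647 0.027  0.1058] yaw -0.3 tilt 0.03 gap 0.0287 F [ 0.41  0.59 -3.34] | roll 0.00 units, xyz no-roll [-0.    0.    0.02], after-roll [-0.    0.    0.02]
```

```bash
python3 -m handwheel '{"deltas":[[-1,0,0,0.03,0],[-1,0,0,0,0],[0,0,0,0,0],[1,0,0,0,0],[1,0,0,0,0],[1,0,0,0,0],[1,0,0,-0.4,0],[1,0,0,-0.8,0],[1,-0.3,0,-0.6,0],[1,-0.6,0,0,0],[1,-0.5,0,0,0],[1,-0.13,0,0,0],[1,0,0,0,0]]}' 40
python3 - <<'E'
from h import *
go(.4643,-.0345,.104,-0.3)
c=cam('side');cv2.imwrite('pics/s6.png',c['frame'][...,::-1])
P=cloud(c);S=cv2.cvtColor(c['frame'],cv2.COLOR_RGB2HSV);H=S[...,0]
m=(H>100)&(H<125)&(S[...,1]>110)&(P[...,0]>.4)&(P[...,0]<.53)&(P[...,1]>-.1)&(P[...,1]<.08)&(P[...,2]>.06)
k,l,s,ce=cv2.connectedComponentsWithStats(m.astype(np.uint8))
for i in range(1,k):
    if s[i,4]>20: print(s[i],np.nanmedian(P[l==i],0))
E
```

```text
clock: 19.08
tcp_pos: [0.4644, -0.0342, 0.1765]
orientation: [-0.0, 0.709, 0.705, 0.0]
wrist_force: [-0.2, -0.1, -0.2]
finger_gap: 0.0853
grip_force: 0.0
clock 19.07 tcp [ 0.4644 -0.0342  0.1765] yaw -0.3 tilt 0.03 gap 0.0853 F [-0.17 -0.06 -0.18] | roll -0.00 units, xyz no-roll [-0.01 -0.    1.81], after-roll [-0.01 -0.    1.81]
[275 229  13  10  97] [0.46472032 0.02428231 0.06808191]
[282 243  12  10 101] [ 0.46312345 -0.03803395  0.06790884]
```

Cell_2 is back in its seat: the cap is on the same pixels as before. Now I lift cell_1.

```bash
python3 -m handwheel '{"deltas":[[1,0,0,0.4,0],[1,0,0,0.6,0],[1,0,0,0.5,0],[1,0,0,0.28,0],[1,0,0,0,0],[0,0,0,0,0],[-1,0,0,0,0],[-1,0,0,0,0],[-1,0,0,0,0],[-1,0,0,0,0],[-1,0,0,0,0]]}' 40
python3 -c "
from h import *
go(.4643,-.0345,.104,-0.3)"
python3 -m handwheel '{"deltas":[[-1,0,0,-0.1,0],[-1,0,0,-0.2,0],[-1,0,0,-0.3,0],[-1,0,0,-0.4,0],[-1,0,0,-0.3,0],[-1,0,0,-0.1,0],[-1,0,0,0,0],[-1,0,0,0,0],[-1,0,0,0,0],[-1,0,0,0,0],[-1,0,0,0,0]]}' 40
python3 -m handwheel '{"deltas":[[-1,0,0,0,0]]}' 40
python3 - <<'E'
from h import *
go(.4643,-.0345,.105,-0.3)
c=cam('side');go(.4643,-.0345,.105,-0.3)
E
```

```text
clock: 20.5
tcp_pos: [0.4649, -0.0343, 0.1061]
orientation: [0.0, 0.709, 0.705, 0.0]
wrist_force: [-0.1, 0.0, 5.8]
finger_gap: 0.0289
grip_force: 39.4
clock 20.50 tcp [ 0.4649 -0.0343  0.1061] yaw -0.3 tilt 0.07 gap 0.0289 F [-0.05  0.02  5.76] | roll 0.00 units, xyz no-roll [-0.   -0.02  0.05], after-roll [-0.   -0.02  0.05]
clock: 21.88
tcp_pos: [0.4645, -0.0342, 0.1613]
orientation: [-0.0, 0.709, 0.705, -0.0]
wrist_force: [1.4, 0.9, -0.8]
finger_gap: 0.0285
grip_force: 39.7
clock: 22.0
tcp_pos: [0.4645, -0.0342, 0.1614]
orientation: [-0.0, 0.709, 0.705, 0.0]
wrist_force: [0.4, 0.9, -0.5]
finger_gap: 0.0286
grip_force: 39.7
clock 22.00 tcp [ 0.4645 -0.0342  0.1614] yaw -0.3 tilt 0.01 gap 0.0286 F [ 0.4   0.91 -0.52] | roll 0.00 units, xyz no-roll [-0.01 -0.01  1.41], after-roll [-0.01 -0.01  1.41]
clock 22.05 tcp [ 0.4645 -0.0342  0.1614] yaw -0.3 tilt 0.00 gap 0.0287 F [-0.05 -0.11 -1.08] | roll 0.00 units, xyz no-roll [-0.01 -0.01  1.41], after-roll [-0.01 -0.01  1.41]
```

Cell_1 reads about 0.8 N against 3 N for cell_2, so cell_2 is the heavy one. I'll set cell_1 back.

```bash
python3 -m handwheel '{"deltas":[[-1,0,0,0.2,0],[-1,0,0,0.3,0],[-1,0,0,0.3,0],[-1,0,0,0.3,0],[-1,0,0,0.2,0],[-1,0,0,0.09,0],[-1,0,0,0,0],[0,0,0,0,0],[1,0,0,0,0],[1,0,0,0,0],[1,0,0,0,0],[1,0,0,-0.4,0],[1,0,0,-0.8,0],[1,0.3,0,-0.6,0],[1,0.6,0,0,0],[1,0.5,0,0,0],[1,0.13,0,0,0],[1,0,0,0,0]]}' 40
python3 - <<'E'
from h import *
go(.4646,.027,.105,-0.3)
c=cam('side')
P=cloud(c);S=cv2.cvtColor(c['frame'],cv2.COLOR_RGB2HSV);H=S[...,0]
m=(H>100)&(H<125)&(S[...,1]>110)&(P[...,0]>.4)&(P[...,0]<.53)&(P[...,1]>-.1)&(P[...,1]<.08)&(P[...,2]>.06)
k,l,s,ce=cv2.connectedComponentsWithStats(m.astype(np.uint8))
for i in range(1,k):
    if s[i,4]>20: print(s[i],np.nanmedian(P[l==i],0))
E
```

```text
clock: 24.3
tcp_pos: [0.4648, 0.027, 0.1778]
orientation: [0.0, 0.709, 0.706, -0.0]
wrist_force: [0.8, -0.1, -0.4]
finger_gap: 0.0857
grip_force: 0.0
clock 24.30 tcp [0.4648 0.027  0.1778] yaw -0.2 tilt 0.01 gap 0.0857 F [ 0.84 -0.12 -0.36] | roll 0.01 units, xyz no-roll [ 0.   -0.    1.82], after-roll [ 0.   -0.    1.82]
[275 229  13  10 101] [0.46373507 0.02426326 0.06758296]
[281 243  13  10 100] [ 0.46243134 -0.03663328  0.06767728]
```

```bash
python3 -m handwheel '{"deltas":[[1,0,0,0.4,0],[1,0,0,0.6,0],[1,0,0,0.5,0],[1,0,0,0.31,0],[1,0,0,0,0],[0,0,0,0,0],[-1,0,0,0,0],[-1,0,0,0,0],[-1,0,0,0,0],[-1,0,0,0,0],[-1,0,0,0,0]]}' 40
python3 -c "
from h import *
go(.4643,.027,.105,-0.3)"
python3 -m handwheel '{"deltas":[[-1,0,0,-0.1,0],[-1,0,0,-0.2,0],[-1,0,0,-0.3,0],[-1,0,0,-0.4,0],[-1,0,0,-0.5,0],[-1,0,0,-0.5,0],[-1,0,0,-0.4,0],[-1,0,0,-0.1,0],[-1,0,0,0,0],[-1,0,0,0,0],[-1,0,0,0,0]]}' 40
python3 - <<'E'
from h import *
go(.4435,-.262,.198,-0.3)
E
```

```text
clock: 25.72
tcp_pos: [0.4651, 0.027, 0.1062]
orientation: [0.0, 0.709, 0.705, 0.0]
wrist_force: [-1.2, -1.0, 5.4]
finger_gap: 0.0282
grip_force: 39.5
clock 25.73 tcp [0.4651 0.027  0.1062] yaw -0.3 tilt 0.05 gap 0.0282 F [-1.17 -0.95  5.43] | roll 0.00 units, xyz no-roll [ 0.   -0.02  0.03], after-roll [ 0.   -0.02  0.03]
clock: 27.1
tcp_pos: [0.4644, 0.0271, 0.2048]
orientation: [-0.001, 0.709, 0.705, -0.0]
wrist_force: [0.7, -0.8, -2.6]
finger_gap: 0.0285
grip_force: 39.9
clock 27.10 tcp [0.4644 0.0271 0.2048] yaw -0.3 tilt 0.08 gap 0.0285 F [ 0.69 -0.76 -2.62] | roll 0.00 units, xyz no-roll [-7.23 -0.49  0.17], after-roll [-7.23 -0.48  0.17]
```

```bash
python3 -m handwheel '{"deltas":[[-1,-0.3,0,0,0],[-1,-0.6,-0.05,0,0],[-1,-0.8,-0.06,0,0],[-1,-0.8,-0.06,0,0],[-1,-0.8,-0.06,0,0],[-1,-0.8,-0.06,0,0],[-1,-0.8,-0.05,0,0],[-1,-0.8,-0.05,0,0],[-1,-0.7,-0.05,0,0],[-1,-0.5,-0.05,0.05,0],[-1,-0.3,0,0.05,0],[-1,-0.03,0,0.05,0],[-1,0,0,0,0],[-1,0,0,0,0],[-1,0,0,0,0],[-1,0,0,0,0]]}' 40
python3 - <<'E'
from h import *
go(.4435,-.262,.198,-0.3)
c=cam('side');cv2.imwrite('pics/s8.png',cv2.resize(c['frame'][150:390,220:420,::-1],None,fx=2.4,fy=2.4,interpolation=cv2.INTER_CUBIC))
P=cloud(c);S=cv2.cvtColor(c['frame'],cv2.COLOR_RGB2HSV);H=S[...,0]
m=(H>100)&(H<125)&(S[...,1]>110)&(P[...,2]>.06)&(P[...,0]>.3)&(P[...,0]<.6)
k,l,s,ce=cv2.connectedComponentsWithStats(m.astype(np.uint8))
for i in range(1,k):
    if s[i,4]>20: print(s[i],np.nanmedian(P[l==i],0),np.nanpercentile(P[l==i][:,2],[5,95]))
E
```

```text
clock: 29.1
tcp_pos: [0.444, -0.2618, 0.1996]
orientation: [0.0, 0.709, 0.706, 0.0]
wrist_force: [-0.1, -0.3, -3.7]
finger_gap: 0.0283
grip_force: 40.0
clock 29.10 tcp [ 0.444  -0.2618  0.1996] yaw -0.2 tilt 0.01 gap 0.0283 F [-0.1  -0.27 -3.7 ] | roll 0.01 units, xyz no-roll [-0.01 -0.01  0.04], after-roll [-0.01 -0.01  0.04]
[298 269  15  13 164] [ 0.44300321 -0.26656518  0.16112715] [0.15369733 0.16366087]
```

View pics/s8.png

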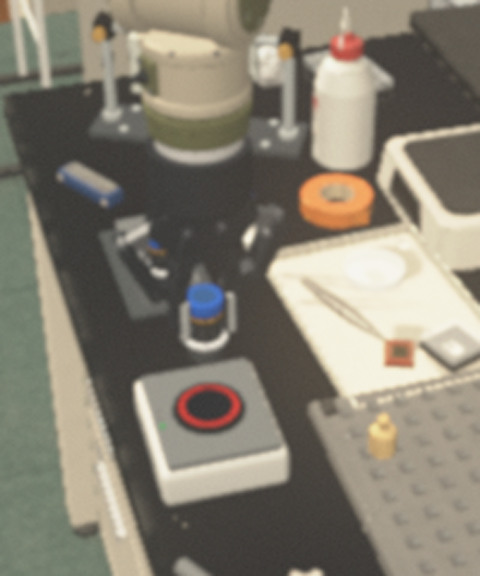

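The heavy cell is held upright over the reader. Its cap top is at z≈0.161, so the base is about 52 mm above the glass, within 1 mm of the window centre in plan. Nothing else on the bench has moved.

```bash
python3 -c "
from workcell import hand_in
print(hand_in())"
```

```text
the job is handed in; nothing more can be done
None
```

The job is handed in (no verdict came back): the cover hangs level on the rail, the lighter cell_1 (about 0.8 N) is seated back in the rack, and the heavier cell_2 (about 3 N) is held upright about 52 mm above the reader window.

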